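Start the clamp screw of a sample press over a wood sample

ROBOT

A 6-joint arm with a two-finger parallel gripper is mounted at the origin on the work surface. World frame = base frame: x ahead of the robot, y to its left, z up, the work surface at z = 0. Lengths are in m, angles in degrees, forces in N, time in s.
With the tool pointing down it reaches from about 0.3 to 0.75 m from the base axis. Payload 8.5 kg.
Tool frame: the origin (TCP) lies between the finger pads; the fingertips stand env.finger_overhang ahead of it and the grasp point (between the pads) lies 2 mm behind it (env.finger_overhang is the distance from the TCP to the fingertips, in m); z points along the fingers, y is the line along which they close (so a half turn about z gives the same grasp; the last joint's range is limited). The gripper opens to 85 mm and grips with 20 to 120 N. Pads are 22 mm wide; open, the fingers measure 114 mm over their backs; the gripper's body (76 mm by 85 mm) begins 54 mm behind the grasp point. The pads swing forward as they close: fully open they stand 13 mm farther back than shut.
Start: joints at [55.961, 21.807, 74.336, -0, 83.858, -12.336], TCP at [0.203, 0.511, 0.248] pointing down, gripper open.
Joint ranges: [-178.18, 178.18], [-50.72, 133.34], [12.68, 142.11], [-81.47, 261.47], [9.98, 163.14], [-165.26, 165.26]. Speed limits (degrees/s): [136.94, 136.94, 180, 180, 180, 180].

INTERFACE

Orientations are given as a 3x3 rotation matrix whose columns are the frame's x, y, z axes.
In Python, from rig import env gives the robot as it stands. The module is installed in compiled form; this text tells all that it offers.
- The arm moves only by the tool jog_arm, never from a script. Its arguments are lists of equal length, an entry for each row: "hand": the finger opening in m, from 0 to 0.0854; "travel": the shift along the world's x, y, z in m, a list of three; "yaw": the turn about the world's z in rad. A call has exactly 5 rows; each row shifts and turns the commanded pose from where the row before left it; what a row does not reach is not made up. A row lasts 1/8 s, in which the tool goes at most 62.5 mm and 10.7 degrees, less where a joint would pass 70% of its speed; a pose out of reach is approached as far as the arm can. A call is refused whole if a number of a shift passes 0.0625 or a number of a turn 0.188, either way. A call with a gripper value outside its range is refused whole. The fingers move at their own pace and stop on an object; "grip_force" is the grip in N (left out, the last holds). Time passes only in rows, so rows that do not move let the fingers close, or fill a call up. It gives the time, the measured TCP pose, the force, the opening and the grip force at its end, in the units of the state.
- env.observe(): the state, without advancing time (a new reading comes with each control period).
- env.get_image(name): name is "side" or "top"; returns the picture (384x512x3 uint8, red, green, blue); there is no depth.
- env.calibration(name): a dict with "fx", "fy", "cx", "cy" (pixels), "k1" (the pictures are not rectified: a ray, as slopes to the right and down, at radius r is drawn at 1 + k1 r^2 times it, then the intrinsics apply), "position" and "rotation" of the camera in the world. Camera axes: x right, y down, z forward; pixel columns grow to the right and rows downward; lengths in m; the calibration is good to about 2 mm. A picture is of the moment at which its call begins. calibration takes no time and is no camera call.
- env.close_job(): hands the job in; it is judged then, once.
The state is a dict: "time_s": time; "q": joint angles; "qvel": joint speeds; "joint_efforts": joint torques, N m; "position": TCP position; "tool_rot": TCP orientation; "ft_force": force on the tool from outside, world axes, zero at the start; "wrist_torque": the same for the moment, N m; "grip_width": finger opening in m; "gripper_force": force on a finger pad.
Only numpy, scipy, OpenCV 4.12 (cv2) and the standard library are available. Lean on these libraries where they do the work, as an engineer would, in place of code of your own. Each camera call takes 0.05 s, during which the arm holds its last target. There are 200 camera calls.

TASK

Lay the square wood stick flat on the press bed, pointing straight in under the beam, midway between the two posts and with its far end up to the back stop (touching it or just short of it), and let go of it. Then, without lifting the screw, turn its crank backward (counter-clockwise from above) until you notice the screw drop into its thread, and turn it forward (clockwise) exactly one turn from there, so that it is started but still clear of the wood. Finish holding: end the program with the crank handle gripped firmly and kept still there, and do not disturb the other things on the table.

Things in the scene. Friction and masses are not known exactly. Their poses are not given: they have to be found in the camera images.
- press: Bench press fixed to the table. Origin on the table under the screw axis; x points from its open front into it, y left, z up. Steel bed 8 mm thick, x -60 to +75, 150 mm wide. Two posts 28 mm square at x=0, y=-54 and +54 (80 mm clear between). Grey beam across their tops: x -16 to +16, 150 mm wide, 80 to 106 mm above the table. Back stop bar: front face at x=+53, top at 38 mm.
- stop_face (a point): Middle of the back stop's front face (it faces -x of the press), on the bed's top surface, 8 mm above the table. The stop is 100 mm wide and 30 mm high.
- screw_axis (a point): Point on the vertical screw axis, at the top of the round steel boss (48 mm across, 74 to 118 mm above the table) in the middle of the beam. The crank turns about this axis. The boss holds the hidden thread, whose start points in an unknown direction.
- stick_mid (a point): Centre (half-way up) of the loose wood stick: a square-edged dark bar 160 (x) x 30 (y) x 36 mm (z), about 120 g, lying on the table, x along its length; either end may go in first. Grip it across its width 45 to 60 mm from its centre, near the end that stays outside: there the fingers are clear of bed and beam.
- stick: The same stick; origin at the centre of its underside.
- handle_mid (a point): Centre (half-way up) of the crank's upright handle: a dark wood sleeve, 18 mm diameter, 36 mm long, that spins freely on its pin 50 mm from the screw axis and floats up and down on it (10 mm down, 22 mm up) on a soft spring (0.1 N per mm). At rest it is 183 mm above the table when screw is 0, 32 mm above the crank arm's top; the pin ends 40 mm above it. Nothing else rises above the arm.
- handle: The same handle; origin on its axis at its lower end. It starts on the far side, within 1 rad of the press's +x. Grip it firmly at its middle and carry it round the axis at the height where it was taken, without turning the gripper: the screw (5 N) rises and drops below it by itself, because the sleeve floats. The drop takes about 1 N off the upward push on the gripper. Turning needs about 1 N.
- screw (a joint): Screw height, m, up positive. Right-hand thread, 10 mm pitch: turned backward it rides up 10 mm a turn to about +0.010 at the thread's lip, then drops to about 0; forward from there it goes down under the lip (-0.010 after one turn). It starts at +0.003 to +0.0085, the drop 1.3 to 4.4 rad of backward turning away. Past the drop it climbs and drops again. Its foot meets the stick at -0.018.
- crank (a joint): Turn of the crank about the screw axis, rad, counter-clockwise from above positive; 0 when the handle points along the press's +x.
- offcut: Bystander: round wood offcut with a flat foot, 100 mm long, 48 mm thick.
- jar: Bystander: glass jar with a white cap, 68 mm in diameter, 100 mm tall.
- mug: Bystander: white mug, 76 mm in diameter, 85 mm tall.
- tin: Bystander: round metal tin, 60 mm in diameter, 60 mm tall.
- loupe: Bystander: small black and steel magnifier, 44 mm in diameter, 28 mm tall.
Things that resemble listed ones, but are neither listed nor needed, are in the scene too. What is shaped like the press but blue is not meant. Leave any pink look-alike of the stick alone.

How it is judged (in metres and radians):
On the way, in this order (a step that is already met when the one before it is completed fails the run):
1. the stick lies in place on the bed, between the posts and up to the stop, released (y of stick_mid in the frame of press between -0.008 and 0.008 m and x of stick_mid in the frame of press between -0.037 and -0.025 m and z of stick_mid in the frame of press between 0.022 and 0.03 m and angle between the x axis of stick_mid and the x axis of press, either way round below 0.12 rad and angle between stick_mid's own z axis and vertical below 0.1 rad and contact force between the fingers and stick below 0.3 N and linear speed of stick below 0.02 m/s), for 0.2 s.
2. the screw is turned backward close to the lip of the thread (value of joint screw above 0.0086 m), for 0.04 s.
3. the screw drops off the lip into the thread (it falls faster than any turning would lower it) (velocity of joint screw below -0.03 m/s), for 0.02 s.
At the end, for the whole second after the job is handed in: Stick flat on the bed, centred between the posts within 8 mm, in line within 0.12 rad, far end 0 to 10 mm from the stop; screw 7 to 12.5 mm below the drop level (one turn within a quarter turn), crank still, fingers gripping the handle with over 8 N within 30 mm of its middle (y of stick_mid in the frame of press between -0.008 and 0.008 m and x of stick_mid in the frame of press between -0.037 and -0.025 m and z of stick_mid in the frame of press between 0.022 and 0.03 m and angle between the x axis of stick_mid and the x axis of press, either way round below 0.12 rad and angle between stick_mid's own z axis and vertical below 0.1 rad and linear speed of stick below 0.02 m/s and value of joint screw between -0.0125 and -0.007 m and velocity of joint crank between -0.1 and 0.1 rad/s and contact force between the fingers and handle above 8 N and distance between the grasp point and handle_mid below 0.03 m); the arm keeps its last pose, push and grip.
It fails at once if the screw is lifted off its thread (raised more than 4 mm above the lip) (value of joint screw above 0.014 m).
It fails at once if a bystander is disturbed (moved more than 25 mm) (distance of any of offcut, jar, mug, tin, loupe from where it was at the start of the episode above 0.025 m).
It also fails if it takes over 70 s, if anything falls off the work surface, if the arm or the gripper's body presses on something with over 40 N, if the wrist force passes 120 N, or if a joint passes its speed limit or range.

## Working session

There is one attempt and no reset: what is moved stays moved. The work goes in short steps, Python scripts to look and compute and a tool call to move; the robot and the scene stay as the last step left them, time stands still between calls to the robot, and variables do not carry over. Pictures are saved under pics/ and viewed, at most 10 in all, crops included, and the job is handed in when it is done.

Besides the shell and the picture viewer there is one more tool, called after "Call:" as a command line: name --pt "numbers of a row" for each row, then --argument value for the rest. jog_arm: Moves the arm, as the interface text tells. Its arguments: {"type":"object","properties":{"hand":{"type":"array"},"travel":{"type":"array"},"yaw":{"type":"array"},"grip_force":{"type":"number"}},"required":["hand","travel","yaw"]}

```bash
mkdir -p pics; cat > h.py <<'E'
from rig import env
import numpy as np, cv2
def snap(n,f):
    im=env.get_image(n); cv2.imwrite('pics/'+f,im[:,:,::-1]); return im
def ray(n,u,v):
    c=env.calibration(n); x=(u-c['cx'])/c['fx']; y=(v-c['cy'])/c['fy']
    rd=np.hypot(x,y); r=rd
    for _ in range(30): r=rd/(1+c['k1']*r*r)
    s=r/rd if rd>0 else 1
    d=np.array(c['rotation'])@np.array([x*s,y*s,1]); return np.array(c['position']),d
def at(n,u,v,z):
    p,d=ray(n,u,v); return p+d*(z-p[2])/d[2]
def proj(n,P):
    c=env.calibration(n); q=np.array(c['rotation']).T@(np.array(P)-np.array(c['position']))
    x,y=q[0]/q[2],q[1]/q[2]; k=1+c['k1']*(x*x+y*y)
    return np.array([c['fx']*x*k+c['cx'],c['fy']*y*k+c['cy']])
E
python3 - <<'E'
from h import *
a=snap('top','t0.png');b=snap('side','s0.png')
cv2.imwrite('pics/both.png',np.hstack([a,b])[:,:,::-1][:, :])
for n in('top','side'): print({k:np.round(v,3).tolist() for k,v in env.calibration(n).items()})
s=env.observe();print(s['tool_rot'],s['ft_force'],env.finger_overhang,s['grip_width'])
E
```

```text
{'fx': 467.165, 'fy': 467.165, 'cx': 252.629, 'cy': 192.242, 'k1': -0.065, 'position': [0.275, -0.004, 1.32], 'rotation': [[-0.029, -0.985, 0.172], [-0.999, 0.031, 0.012], [-0.017, -0.172, -0.985]]}
{'fx': 394.118, 'fy': 394.118, 'cx': 256.013, 'cy': 193.75, 'k1': -0.11, 'position': [0.463, 0.699, 0.792], 'rotation': [[-0.999, -0.007, 0.033], [-0.029, 0.702, -0.711], [-0.018, -0.712, -0.702]]}
[[-9.29113403e-01  3.69794225e-01 -7.18147724e-04]
 [ 3.69794817e-01  9.29112853e-01 -1.04880996e-03]
 [ 2.79396416e-04 -1.24003069e-03 -9.99999192e-01]] [0.08029264 0.37307586 0.82445366] 0.017 0.08517129303730844
```

View pics/t0.png

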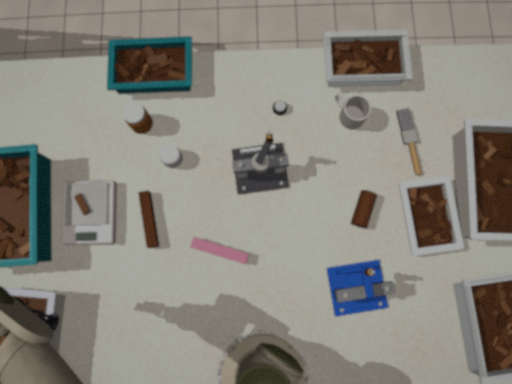

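View pics/s0.png

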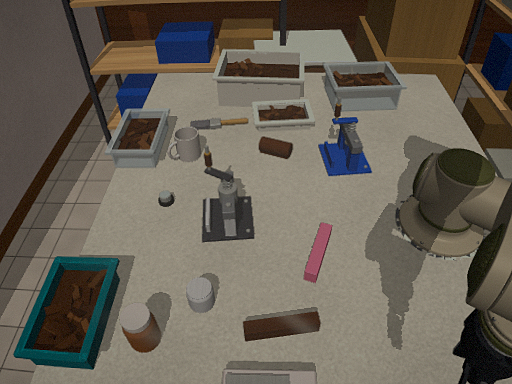

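The top view shows the stick around (149,219), the press around (261,168) with its handle at (269,139), and the pink and blue look-alikes at (220,250) and (358,288). The side view shows the stick at (281,324) and the press at (227,210). I'll enlarge both.

```bash
python3 - <<'E'
from h import *
a=cv2.imread('pics/t0.png');b=cv2.imread('pics/s0.png')
def c(im,u,v,w,h,s): return cv2.resize(im[v:v+h,u:u+w],None,fx=s,fy=s,interpolation=cv2.INTER_CUBIC)
# top: press (222..302,125..200) x5 ; stick (122..202,185..260)->x5
o=np.vstack([np.hstack([c(a,222,125,80,60+15,4),c(a,110,182,80,75,4)]),np.hstack([c(b,190,140,80,75+0,4),c(b,190,190,80,75,4)])])
cv2.imwrite('pics/z0.png',o)
E
```

```text
(no output)
```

View pics/z0.png

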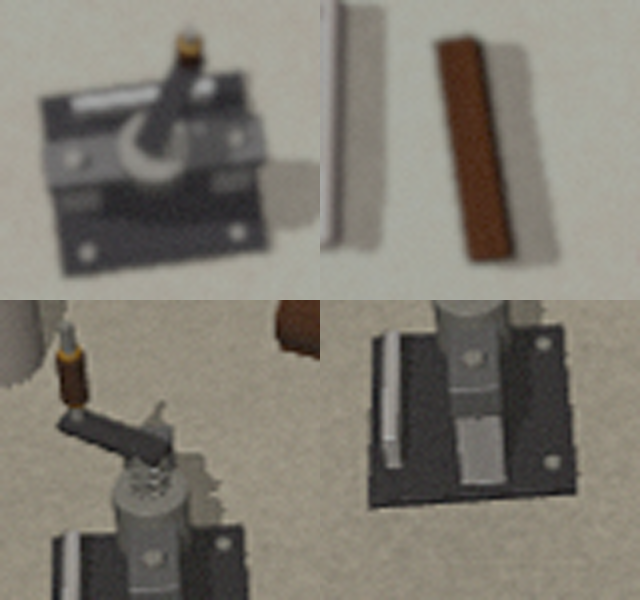

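The crops show clean bed corners, the stick's top-face corners and the handle sleeve (side view about (208,160)). I'll fit the poses from these.

```bash
cat > fit.py <<'E'
from h import *
from scipy.optimize import least_squares as LS
def w(p,P):
    c,s=np.cos(p[2]),np.sin(p[2]); P=np.array(P); return np.array([p[0]+c*P[0]-s*P[1],p[1]+s*P[0]+c*P[1],P[2]])
bed=[(.075,.075,.008),(.075,-.075,.008),(-.06,.075,.008),(-.06,-.075,.008)]
obs={'top':[(232,149.25),(282.75,142.5),(238.25,193.75),(289.5,186.75)],'side':[(202.25,242),(203.25,199.5),(254.25,238.25),(250.75,196.25)]}
def fit(o,pts,p0):
    f=lambda p:np.concatenate([proj(n,w(p,P))-u for n in o for P,u in zip(pts,o[n])])
    r=LS(f,p0); return r.x,r.fun.reshape(-1,2)
if __name__=='__main__':
    np.set_printoptions(precision=4,suppress=True)
    for o in ({'top':obs['top']},{'side':obs['side']},obs):
        p,e=fit(o,bed,[.5,0,0]); print('press',p,e.round(1).tolist())
    st=[(139.25,192),(149.5,191.5),(158,246.5),(147.5,247.5)]
    q,e=fit({'top':st},[(.08,.015,.036),(.08,-.015,.036),(-.08,-.015,.036),(-.08,.015,.036)],[.4,.25,0]); print('stick',q,e.round(1).tolist())
    print([np.linalg.norm(at('top',*st[i],.036)-at('top',*st[j],.036)) for i,j in((0,1),(1,2),(2,3),(3,0))])
    for z in(.18,.188,.195):
        h=at('side',207.75,160,z); print('handle',z,h,np.linalg.norm(h[:2]-p[:2]),np.degrees(np.arctan2(h[1]-p[1],h[0]-p[0])-p[2]))
        h=at('top',269.25,139,z+.02); print('  top ',h,np.linalg.norm(h[:2]-p[:2]),np.degrees(np.arctan2(h[1]-p[1],h[0]-p[0])-p[2]))
    print('boss top proj',proj('side',w(p,(0,0,.118))),proj('top',w(p,(0,0,.118))))
E
python3 fit.py
```

```text
press [ 0.5671 -0.014   0.107 ] [[-0.2, -0.4], [0.2, -0.6], [-0.4, 0.6], [0.4, 0.4]]
press [ 0.5665 -0.0026  0.1032] [[-0.5, -0.3], [-0.3, 0.2], [0.5, -0.2], [0.2, 0.3]]
press [ 0.567  -0.0095  0.1052] [[-1.7, -0.3], [-1.3, -0.5], [-2.0, 0.6], [-1.2, 0.5], [-0.3, -2.4], [-0.2, -1.5], [0.5, -2.3], [0.1, -1.4]]
stick [0.4326 0.3034 0.1548] [[-0.1, 0.2], [0.1, -1.2], [0.1, -0.0], [-0.1, 1.0]]
[np.float64(0.02912147110040749), np.float64(0.15663841538855447), np.float64(0.029251308055616154), np.float64(0.1580815447915722)]
handle 0.18 [ 0.6135 -0.0364  0.18  ] 0.05370639729688602 -36.12130167164359
  top  [ 0.6033 -0.0356  0.2   ] 0.04473900991715183 -41.74971057967903
handle 0.188 [ 0.6115 -0.0268  0.188 ] 0.04775197066762173 -27.279179433577557
  top  [ 0.601  -0.0354  0.208 ] 0.04271736373452271 -43.34042735286411
handle 0.195 [ 0.6098 -0.0184  0.195 ] 0.04370144410995743 -17.765089876969945
  top  [ 0.5989 -0.0352  0.215 ] 0.0409779210902807 -44.86003854636954
boss top proj [227.5727 186.1796] [259.2978 161.3678]
```

```bash
python3 - <<'E'
from fit import *
np.set_printoptions(precision=4,suppress=True)
pts=[(.075,.075,.0),(.075,-.075,.008),(-.06,.075,.0),(-.06,-.075,.008)]
print(fit({'side':obs['side']},pts,[.5,0,0]))
p=np.array([.567,-.0095,.105])
for y in(-.002,-.014):
    p[1]=y
    for P in((0.014,.068,.008),(-.014,.068,.008),(.053,.05,.008),(.053,.05,.038),(.075,.075,0),(.075,.075,.008),(-.06,-.075,.008)): print(y,P,proj('side',w(p,P)),proj('side',w(p,P))*4-np.array([760,760])+[320,300])
b=cv2.imread('pics/s0.png');a=cv2.imread('pics/t0.png')
c=lambda im,u,v,ww,h,s: cv2.resize(im[v:v+h,u:u+ww],None,fx=s,fy=s,interpolation=cv2.INTER_CUBIC)
cv2.imwrite('pics/z1.png',np.vstack([c(b,235,295,100,55,7),c(b,195,140,100,30,7)]))
E
```

```text
(array([ 0.5671, -0.0064,  0.1023]), array([[-0.1886,  0.4254],
       [-0.3055, -0.7635],
       [ 0.3959,  0.6484],
       [ 0.0706, -0.6072]]))
-0.002 (0.014, 0.068, 0.008) [225.5225 238.105 ] [462.09   492.4202]
-0.002 (-0.014, 0.068, 0.008) [236.4735 237.3472] [505.8942 489.3888]
-0.002 (0.053, 0.05, 0.008) [210.2885 233.7184] [401.1542 474.8734]
-0.002 (0.053, 0.05, 0.038) [209.0896 226.1291] [396.3583 444.5163]
-0.002 (0.075, 0.075, 0) [201.9572 243.8401] [367.8289 515.3606]
-0.002 (0.075, 0.075, 0.008) [201.5893 241.8836] [366.3572 507.5344]
-0.002 (-0.06, -0.075, 0.008) [250.7126 196.7109] [562.8506 326.8435]
-0.014 (0.014, 0.068, 0.008) [225.9074 234.4669] [463.6295 477.8676]
-0.014 (-0.014, 0.068, 0.008) [236.7686 233.7174] [507.0746 474.8698]
-0.014 (0.053, 0.05, 0.008) [210.793  230.1571] [403.1719 460.6284]
-0.014 (0.053, 0.05, 0.038) [209.6165 222.5536] [398.4659 430.2145]
-0.014 (0.075, 0.075, 0) [202.5327 240.157 ] [370.131  500.6279]
-0.014 (0.075, 0.075, 0.008) [202.1717 238.195 ] [368.6867 492.7801]
-0.014 (-0.06, -0.075, 0.008) [250.8756 193.7153] [563.5026 314.8612]
```

View pics/z1.png

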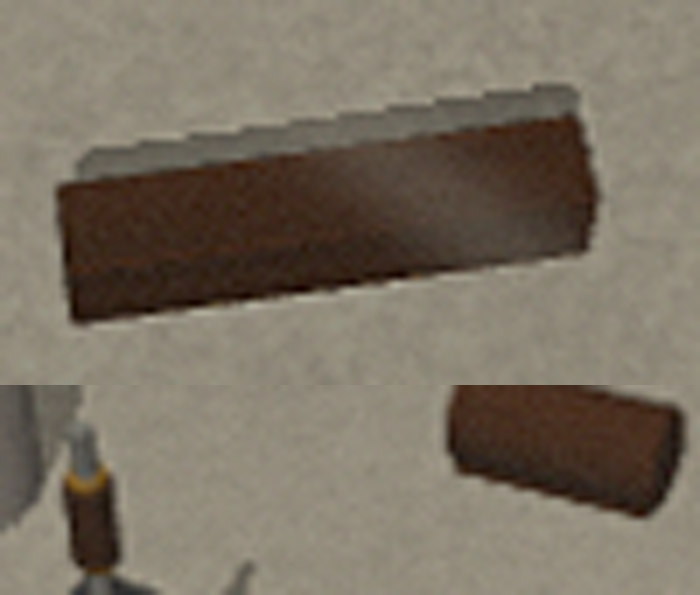

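```bash
python3 - <<'E'
from fit import *
np.set_printoptions(precision=4,suppress=True)
f=lambda x,y:((x+.5)/7-.5+235,(y+.5)/7-.5+295)
pts=[(.08,-.015,.036),(-.08,-.015,.036),(.08,.015,0),(-.08,.015,0)]
o=[f(58,184),f(576,115),f(75,322),f(588,251)]
print('stick side',fit({'side':o},pts,[.4,.3,.1]))
st=[(139.0,191.5),(149.0,191.2),(157.6,246.),(147.2,247)]
print('stick top',fit({'top':st},[(.08,.015,.036),(.08,-.015,.036),(-.08,-.015,.036),(-.08,.015,.036)],[.4,.25,0])[0])
s=env.observe();print(s['position'],proj('top',s['position']),proj('side',s['position']))
E
```

```text
stick side (array([0.4355, 0.3106, 0.1624]), array([[-0.5272, -0.528 ],
       [ 0.6277, -0.8243],
       [-0.6182,  0.7071],
       [ 0.5336,  0.4521]]))
stick top [0.4339 0.3044 0.1554]
[0.2033 0.5108 0.2478] [ 36.8791 310.4291] [456.9051 381.1603]
```

Call:
jog_arm --hand '[0.085, 0.085, 0.085, 0.085, 0.085]' --pt "0.0364 -0.0422 -0.026" --pt "0.0364 -0.0422 -0.026" --pt "0.0364 -0.0422 -0.026" --pt "0.0364 -0.0422 -0.026" --pt "0.0364 -0.0422 -0.026" --yaw '[0.107, 0.107, 0.107, 0.107, 0.107]' --grip_force 40

```text
time_s: 0.72
position: [0.3863, 0.2985, 0.1175]
tool_rot: [[-0.987, -0.159, 0.0], [-0.159, 0.987, 0.0], [-0.0, 0.0, -1.0]]
ft_force: [0.3, 1.5, -0.6]
grip_width: 0.0851
gripper_force: 0.0
```

Call:
jog_arm --hand '[0.085, 0.085, 0.085, 0.085, 0.085]' --pt "0 0 0" --pt "0 0 -0.03" --pt "0 0 -0.03" --pt "0 0 -0.033" --pt "0 0 0" --yaw '[0, 0, 0, 0, 0]'

```text
time_s: 1.35
position: [0.3841, 0.3002, 0.0242]
tool_rot: [[-0.988, -0.156, -0.004], [-0.156, 0.988, -0.002], [0.004, -0.001, -1.0]]
ft_force: [-0.5, -0.0, -0.3]
grip_width: 0.0848
gripper_force: 0.0
```

Call:
jog_arm --hand '[0.02, 0.02, 0.02, 0.02, 0.02]' --pt "0 0 0" --pt "0 0 0" --pt "0 0 0" --pt "0 0 0" --pt "0 0 0" --yaw '[0, 0, 0, 0, 0]'

```text
time_s: 1.98
position: [0.3857, 0.3003, 0.0262]
tool_rot: [[-0.988, -0.156, 0.001], [-0.156, 0.988, 0.001], [-0.002, 0.001, -1.0]]
ft_force: [-1.4, 0.2, 6.2]
grip_width: 0.0296
gripper_force: 40.4
```

Call:
jog_arm --hand '[0.02, 0.02, 0.02, 0.02, 0.02]' --pt "0 0 0" --pt "0 0 0" --pt "0 0 0.01" --pt "0 0 0.02" --pt "0 0 0.0" --yaw '[0, 0, 0, 0, 0]'

```text
time_s: 2.6
position: [0.386, 0.3003, 0.0566]
tool_rot: [[-0.988, -0.156, 0.003], [-0.156, 0.988, 0.001], [-0.003, 0.001, -1.0]]
ft_force: [-0.6, -0.5, -1.1]
grip_width: 0.0295
gripper_force: 39.6
```

Call:
jog_arm --hand '[0.02, 0.02, 0.02, 0.02, 0.02]' --pt "0 0 0.045" --pt "0 -0.04 0" --pt "0 -0.055 0" --pt "0 -0.055 0" --pt "0 -0.055 0" --yaw '[0, -0.013, -0.013, -0.013, -0.014]'

```text
time_s: 3.22
position: [0.385, 0.0934, 0.1]
tool_rot: [[-0.995, -0.103, -0.0], [-0.103, 0.995, -0.0], [0.0, -0.0, -1.0]]
ft_force: [1.2, -0.0, -0.6]
grip_width: 0.0294
gripper_force: 40.3
```

Call:
jog_arm --hand '[0.02, 0.02, 0.02, 0.02, 0.02]' --pt "0.005 -0.055 0" --pt "0.007 -0.04 0" --pt "0.005 -0.0275 0" --pt "0 0 -0.03" --pt "0 0 -0.026" --yaw '[0, 0, 0, 0, 0]'

```text
time_s: 3.85
position: [0.4022, -0.0279, 0.0433]
tool_rot: [[-0.995, -0.102, -0.0], [-0.102, 0.995, 0.0], [0.0, 0.0, -1.0]]
ft_force: [0.7, 0.4, -1.1]
grip_width: 0.0292
gripper_force: 40.3
```

```bash
python3 - <<'E'
from h import *
a=snap('top','t1.png');b=snap('side','s1.png');s=env.observe();print(s['position'],s['tool_rot'],s['ft_force'])
c=lambda im,u,v,ww,h,s: cv2.resize(im[v:v+h,u:u+ww],None,fx=s,fy=s,interpolation=cv2.INTER_CUBIC)[:,:,::-1]
cv2.imwrite('pics/z2.png',np.hstack([c(a,215,125,90,140,4),c(b,190,150,110,140,4)]))
E
```

```text
[ 0.40110191 -0.02721152  0.04248879] [[-0.9947163  -0.10255349 -0.00471818]
 [-0.10256279  0.99472495  0.00177271]
 [ 0.00451149  0.00224725 -0.9999873 ]] [ 0.40633349 -0.94531961 -0.08205777]
```

View pics/z2.png

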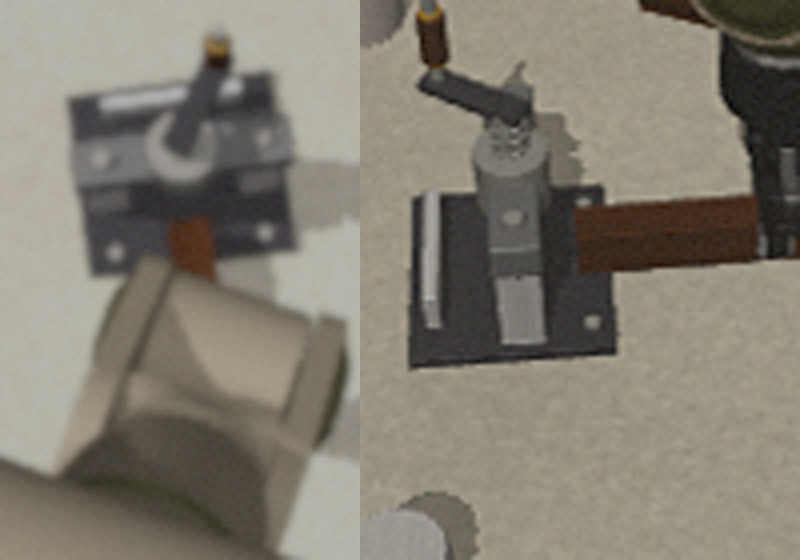

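```bash
python3 - <<'E'
from fit import *
np.set_printoptions(precision=4,suppress=True)
zt=.043-.0262+.036
print('top tip',at('top',262.2,179.9,zt))
for u,v,z,n in((244.7,209,zt,'near'),(243.9,201.4,zt,'far'),(244.7,217.6,zt-.036,'bot near')): print(n,at('side',u,v,z))
T=np.array([.4015,-.0275]);d=np.array([.9947,.1026])
print('expected tip',T+.13*d, T+.13*d+.015*np.array([-d[1],d[0]]),T+.13*d-.015*np.array([-d[1],d[0]]))
E
```

```text
top tip [ 0.53   -0.0162  0.0528]
near [0.526  0.0067 0.0528]
far [ 0.5294 -0.0206  0.0528]
bot near [0.5275 0.0041 0.0168]
expected tip [ 0.5308 -0.0142] [0.5293 0.0008] [ 0.5323 -0.0291]
```

Both views place the stick's tip about 37 mm short of the press origin and near centre. The tip also gives camera y biases of about −2 mm (top) and +5 mm (side), which puts the press y at about −0.012. I'll insert it.

Call:
jog_arm --hand '[0.02, 0.02, 0.02, 0.02, 0.02]' --pt "0 -0.0015 -0.005" --pt "0.02 0.0021 0" --pt "0.022 0.0023 0" --pt "0.022 0.0023 0" --pt "0.022 0.0023 0" --yaw '[0, 0, 0, 0, 0]'

```text
time_s: 4.58
position: [0.4895, -0.0199, 0.0402]
tool_rot: [[-0.995, -0.103, 0.002], [-0.103, 0.995, -0.0], [-0.002, -0.001, -1.0]]
ft_force: [-0.5, -0.2, -1.0]
grip_width: 0.0294
gripper_force: 40.2
```

Call:
jog_arm --hand '[0.02, 0.02, 0.02, 0.02, 0.02]' --pt "0 0 0" --pt "0 0 -0.002" --pt "0 0 -0.0015" --pt "0 0 0" --pt "0 0 0" --yaw '[0, 0, 0, 0, 0]'

```text
time_s: 5.2
position: [0.4883, -0.0201, 0.0359]
tool_rot: [[-0.995, -0.103, 0.0], [-0.103, 0.995, -0.0], [-0.0, -0.0, -1.0]]
ft_force: [1.3, -0.7, -1.3]
grip_width: 0.0295
gripper_force: 40.3
```

```bash
python3 - <<'E'
from h import *
b=snap('side','s2.png')
c=lambda im,u,v,ww,h,s: cv2.resize(im[v:v+h,u:u+ww],None,fx=s,fy=s,interpolation=cv2.INTER_CUBIC)[:,:,::-1]
cv2.imwrite('pics/z3.png',c(b,190,150,130,100,6))
E
```

```text
(no output)
```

View pics/z3.png

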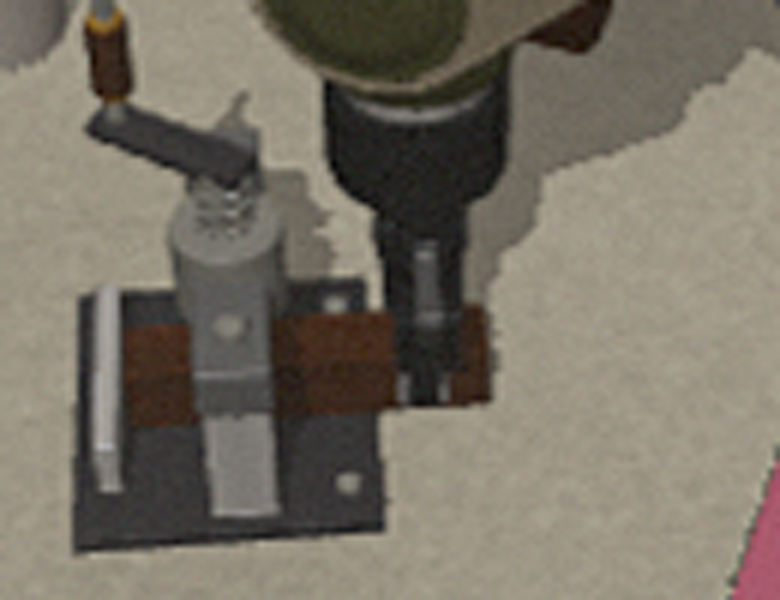

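The far end sits about 2 mm from the stop's front face (stick end at u≈128, stop at about 122 in the crop), with the stick straight and centred. I'll lower it the last millimetre and release.

Call:
jog_arm --hand '[0.02, 0.02, 0.02, 0.05, 0.085]' --pt "0 0 -0.0015" --pt "0 0 0" --pt "0 0 0" --pt "0 0 0" --pt "0 0 0" --yaw '[0, 0, 0, 0, 0]'

```text
time_s: 5.88
position: [0.4884, -0.02, 0.0343]
tool_rot: [[-0.995, -0.103, 0.0], [-0.103, 0.995, -0.0], [-0.0, -0.0, -1.0]]
ft_force: [-0.6, -0.1, -0.4]
grip_width: 0.0646
gripper_force: 0.0
```

Call:
jog_arm --hand '[0.085, 0.085, 0.085, 0.085, 0.085]' --pt "0 0 0" --pt "0 0 0" --pt "0 0 0" --pt "0 0 0.03" --pt "-0.02 0 0.05" --yaw '[0, 0, 0, 0, 0]'

```text
time_s: 6.5
position: [0.4683, -0.0201, 0.1144]
tool_rot: [[-0.995, -0.103, -0.002], [-0.103, 0.995, 0.001], [0.002, 0.001, -1.0]]
ft_force: [-1.0, 0.1, 0.9]
grip_width: 0.085
gripper_force: 0.0
```

Call:
jog_arm --hand '[0.085, 0.085, 0.085, 0.085, 0.085]' --pt "-0.05 0 0.06" --pt "-0.04 0 0.06" --pt "-0.02 0 0.06" --pt "0 0 0.04" --pt "0 0 0" --yaw '[0, 0, 0, 0, 0]'

```text
time_s: 7.12
position: [0.3744, -0.0202, 0.3161]
tool_rot: [[-0.995, -0.103, 0.006], [-0.103, 0.995, -0.002], [-0.006, -0.003, -1.0]]
ft_force: [-0.9, 0.3, 0.0]
grip_width: 0.0853
gripper_force: 0.0
```

```bash
python3 - <<'E'
from h import *
a=snap('top','t3.png');b=snap('side','s3.png')
c=lambda im,u,v,ww,h,s: cv2.resize(im[v:v+h,u:u+ww],None,fx=s,fy=s,interpolation=cv2.INTER_CUBIC)[:,:,::-1]
cv2.imwrite('pics/z4.png',np.hstack([c(a,222,120,65,100,6),c(b,190,145,65,100,6)]))
E
```

```text
(no output)
```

View pics/z4.png

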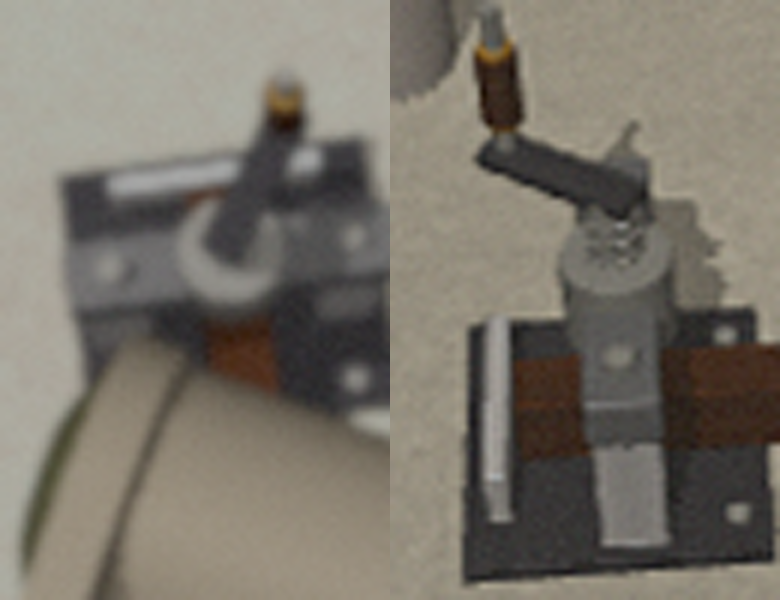

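The stick stayed put after release: its end is about 1 mm from the stop and it is centred in both views. The handle sleeve shows collars at (497,52) and (503,128) in the side crop, with the pin tip at (490,12) there and at (285,75) in the top crop. Next I'll fit the handle.

```bash
python3 - <<'E'
from fit import *
np.set_printoptions(precision=4,suppress=True)
P=np.array([.5675,-.0118]);bias={'top':np.array([-.001,-.002,0]),'side':np.array([-.001,.0055,0])}
g=lambda n,x,y:(n,((222+x/6 if n=='top' else 190+(x-390)/6)-.42,(120 if n=='top' else 145)+y/6-.42))
O=[(g('side',497,50),.018),(g('side',503,130),-.018),(g('side',490,10),.040),(g('top',284,97),.018),(g('top',285,73),.040)]
def f(p,k=None):
    r=[]
    for (n,u),dz in O:
        if k and n!=k: continue
        a=p[0]+.104; X=np.array([P[0]+.05*np.cos(a),P[1]+.05*np.sin(a),.183+p[1]+dz])+bias[n]
        r+=list(proj(n,X)-u)
    return np.array(r)
for k in(None,'top','side'):
    r=LS(lambda p:f(p,k),[-.5,.005]);a=r.x[0]+.104
    print(k,r.x,r.fun.reshape(-1,2).round(1).tolist(),P+.05*np.array([np.cos(a),np.sin(a)]))
for n in('top','side'):print(n,[proj(n,np.r_[P,.118]+bias[n])])
E
```

```text
None [-0.5512  0.0054] [[-0.4, 0.8], [0.1, -1.0], [-0.2, 0.1], [0.2, -0.7], [0.2, 0.7]] [ 0.6126 -0.0334]
top [-0.5423  0.0048] [[0.0, -0.7], [-0.0, 0.7]] [ 0.6128 -0.033 ]
side [-0.5643  0.005 ] [[-0.3, 0.8], [0.3, -1.0], [-0.1, 0.1]] [ 0.6123 -0.034 ]
top [array([260.9233, 161.5063])]
side [array([227.676 , 187.0731])]
```

Both cameras agree on the handle: mid at (0.6126, −0.033, 0.188), crank −0.55 rad, screw about +0.005. I'll move over it.

Call:
jog_arm --hand '[0.085, 0.085, 0.085, 0.085, 0.085]' --pt "0.048 -0.0026 0" --pt "0.048 -0.0026 0" --pt "0.048 -0.0026 0" --pt "0.048 -0.0026 0" --pt "0.0462 -0.0027 0" --yaw '[0, 0, 0, 0, 0]'

```text
time_s: 7.85
position: [0.6135, -0.033, 0.3112]
tool_rot: [[-0.995, -0.103, -0.004], [-0.103, 0.995, 0.001], [0.004, 0.001, -1.0]]
ft_force: [0.7, -0.7, 0.2]
grip_width: 0.0854
gripper_force: 0.0
```

Call:
jog_arm --hand '[0.085, 0.085, 0.085, 0.085, 0.085]' --pt "0 0 0" --pt "0 0 -0.04" --pt "0 0 -0.04" --pt "0 0 -0.03" --pt "0 0 -0.02" --yaw '[0, 0, 0, 0, 0]'

```text
time_s: 8.48
position: [0.6105, -0.0328, 0.181]
tool_rot: [[-0.995, -0.103, -0.004], [-0.103, 0.995, 0.001], [0.004, 0.001, -1.0]]
ft_force: [-0.6, 0.1, 0.2]
grip_width: 0.085
gripper_force: 0.0
```

Call:
jog_arm --hand '[0.06, 0.03, 0.01, 0.01, 0.01]' --pt "0.0005 0 0.003" --pt "0 0 0" --pt "0 0 0" --pt "0 0 0" --pt "0 0 0" --yaw '[0, 0, 0, 0, 0]' --grip_force 40

```text
time_s: 9.1
position: [0.6129, -0.0333, 0.187]
tool_rot: [[-0.995, -0.103, 0.001], [-0.103, 0.995, -0.0], [-0.001, -0.001, -1.0]]
ft_force: [2.5, -0.9, 0.3]
grip_width: 0.0165
gripper_force: 38.9
```

Call:
jog_arm --hand '[0.01, 0.01, 0.01, 0.01, 0.01]' --pt "0 0 0" --pt "0 0 0" --pt "0 0 0" --pt "0 0 0" --pt "0 0 0" --yaw '[0, 0, 0, 0, 0]'

```text
time_s: 9.72
position: [0.6128, -0.0332, 0.1867]
tool_rot: [[-0.995, -0.103, 0.0], [-0.103, 0.995, -0.0], [-0.0, -0.0, -1.0]]
ft_force: [3.4, -2.1, -0.5]
grip_width: 0.0168
gripper_force: 39.0
```

```bash
cat > f.py <<'E'
from h import *
import sys
F=[]
for i in range(int(sys.argv[1]) if len(sys.argv)>1 else 8):
    im=env.get_image('side');s=env.observe();F.append(s['ft_force'])
cv2.imwrite('pics/f_%.2f.png'%s['time_s'],im[:,:,::-1])
F=np.array(F);print(s['time_s'],'F',F.mean(0).round(2),'sd',F.std(0).round(2),'pos',s['position'].round(4))
p=s['position'][:2]-[.5675,-.0118];print('r',np.hypot(*p).round(4),'phi',np.arctan2(p[1],p[0]).round(3),'frad',(F.mean(0)[:2]@p/np.hypot(*p)).round(2))
E
python3 f.py; python3 - <<'E'
import numpy as np
a=-.446+np.arange(0,41)*np.pi/20
P=.05*np.c_[np.cos(a),np.sin(a)];D=np.diff(P,axis=0).round(4)
for i in range(0,40,5): print(i,a[i+5].round(3),[[float(x),float(y),0] for x,y in D[i:i+5]])
E
```

```text
10.125 F [ 3.61 -2.45  0.4 ] sd [0.39 0.43 0.45] pos [ 0.6127 -0.0332  0.1867]
r 0.05 phi -0.441 frad 4.31
0 0.339 [[0.0028, 0.0073, 0], [0.0016, 0.0077, 0], [0.0004, 0.0078, 0], [-0.0008, 0.0078, 0], [-0.002, 0.0076, 0]]
5 1.125 [[-0.0032, 0.0072, 0], [-0.0043, 0.0066, 0], [-0.0052, 0.0058, 0], [-0.0061, 0.0049, 0], [-0.0068, 0.0039, 0]]
10 1.91 [[-0.0073, 0.0028, 0], [-0.0077, 0.0016, 0], [-0.0078, 0.0004, 0], [-0.0078, -0.0008, 0], [-0.0076, -0.002, 0]]
15 2.696 [[-0.0072, -0.0032, 0], [-0.0066, -0.0043, 0], [-0.0058, -0.0052, 0], [-0.0049, -0.0061, 0], [-0.0039, -0.0068, 0]]
20 3.481 [[-0.0028, -0.0073, 0], [-0.0016, -0.0077, 0], [-0.0004, -0.0078, 0], [0.0008, -0.0078, 0], [0.002, -0.0076, 0]]
25 4.266 [[0.0032, -0.0072, 0], [0.0043, -0.0066, 0], [0.0052, -0.0058, 0], [0.0061, -0.0049, 0], [0.0068, -0.0039, 0]]
30 5.052 [[0.0073, -0.0028, 0], [0.0077, -0.0016, 0], [0.0078, -0.0004, 0], [0.0078, 0.0008, 0], [0.0076, 0.002, 0]]
35 5.837 [[0.0072, 0.0032, 0], [0.0066, 0.0043, 0], [0.0058, 0.0052, 0], [0.0049, 0.0061, 0], [0.0039, 0.0068, 0]]
```

Call:
jog_arm --hand '[0.01, 0.01, 0.01, 0.01, 0.01]' --pt "0.0028 0.0073 0" --pt "0.0016 0.0077 0" --pt "0.0004 0.0078 0" --pt "-0.0008 0.0078 0" --pt "-0.002 0.0076 0" --yaw '[0, 0, 0, 0, 0]'

```text
time_s: 10.75
position: [0.6149, 0.0055, 0.1867]
tool_rot: [[-0.995, -0.103, 0.001], [-0.103, 0.995, 0.0], [-0.001, 0.0, -1.0]]
ft_force: [4.9, -1.3, 0.9]
grip_width: 0.017
gripper_force: 39.1
```

```bash
python3 f.py
```

```text
11.15 F [4.32 3.46 0.69] sd [0.33 0.8  0.27] pos [0.6147 0.0059 0.1866]
r 0.0504 phi 0.358 frad 5.26
```

Call:
jog_arm --hand '[0.01, 0.01, 0.01, 0.01, 0.01]' --pt "-0.0032 0.0072 0" --pt "-0.0043 0.0066 0" --pt "-0.0052 0.0058 0" --pt "-0.0061 0.0049 0" --pt "-0.0068 0.0039 0" --yaw '[0, 0, 0, 0, 0]'

```text
time_s: 11.78
position: [0.5888, 0.034, 0.1866]
tool_rot: [[-0.995, -0.103, -0.0], [-0.103, 0.995, 0.001], [-0.0, 0.001, -1.0]]
ft_force: [3.8, 2.1, 0.8]
grip_width: 0.0169
gripper_force: 39.3
```

```bash
python3 f.py
```

```text
12.175 F [0.87 5.42 0.52] sd [0.56 0.56 0.41] pos [0.5886 0.034  0.1863]
r 0.0504 phi 1.139 frad 5.28
```

Call:
jog_arm --hand '[0.01, 0.01, 0.01, 0.01, 0.01]' --pt "-0.0073 0.0028 0" --pt "-0.0077 0.0016 0" --pt "-0.0078 0.0004 0" --pt "-0.0078 -0.0008 0" --pt "-0.0076 -0.002 0" --yaw '[0, 0, 0, 0, 0]'

```text
time_s: 12.8
position: [0.5503, 0.0353, 0.1866]
tool_rot: [[-0.995, -0.103, -0.0], [-0.103, 0.995, -0.0], [0.0, -0.0, -1.0]]
ft_force: [2.8, 1.6, -0.2]
grip_width: 0.0171
gripper_force: 39.3
```

```bash
python3 f.py 16
```

```text
13.6 F [-2.23  1.37  0.55] sd [0.48 0.42 0.49] pos [0.5509 0.0355 0.1866]
r 0.0501 phi 1.909 frad 2.03
```

Call:
jog_arm --hand '[0.01, 0.01, 0.01, 0.01, 0.01]' --pt "-0.0036 -0.0014 0" --pt "-0.0036 -0.0018 0" --pt "-0.0033 -0.002 0" --pt "-0.0033 -0.0023 0" --pt "-0.0029 -0.0026 0" --yaw '[0, 0, 0, 0, 0]'

```text
time_s: 14.22
position: [0.534, 0.0251, 0.1867]
tool_rot: [[-0.995, -0.103, 0.0], [-0.103, 0.995, -0.0], [-0.0, -0.0, -1.0]]
ft_force: [1.9, 1.1, 1.1]
grip_width: 0.0172
gripper_force: 39.4
```

```bash
python3 f.py 12; python3 - <<'E'
from h import *
import glob
fs=sorted(glob.glob('pics/f_*.png'),key=lambda s:float(s[7:-4]));print(fs)
cs=[cv2.resize(cv2.imread(f)[110:210,195:265],None,fx=3.6,fy=5.5,interpolation=cv2.INTER_CUBIC) for f in (fs[0],fs[-2],fs[-1])]
cv2.imwrite('pics/z5.png',np.hstack(cs))
E
```

```text
14.825 F [-0.74 -0.99  0.49] sd [0.72 0.66 0.38] pos [0.5341 0.0254 0.1866]
r 0.0499 phi 2.303 frad -0.24
['pics/f_10.12.png', 'pics/f_11.15.png', 'pics/f_12.18.png', 'pics/f_13.60.png', 'pics/f_14.82.png']
```

View pics/z5.png

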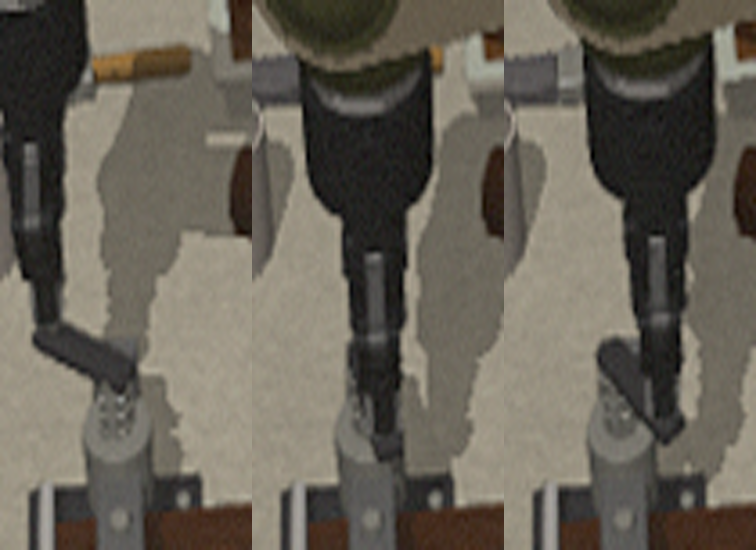

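Rotation so far is 2.75 rad. In the last panel the crank hub top is at about (610,340) and the screw is still high, so there has been no drop yet.

Call:
jog_arm --hand '[0.01, 0.01, 0.01, 0.01, 0.01]' --pt "-0.0028 -0.0027 0" --pt "-0.0026 -0.0029 0" --pt "-0.0023 -0.0031 0" --pt "-0.0021 -0.0033 0" --pt "-0.0018 -0.0035 0" --yaw '[0, 0, 0, 0, 0]'

```text
time_s: 15.45
position: [0.5226, 0.0096, 0.1867]
tool_rot: [[-0.995, -0.103, 0.001], [-0.103, 0.995, -0.0], [-0.001, -0.0, -1.0]]
ft_force: [3.5, 0.8, 1.0]
grip_width: 0.0169
gripper_force: 39.4
```

```bash
python3 f.py 12
```

```text
16.05 F [ 1.7  -2.32  0.35] sd [0.34 0.86 0.46] pos [0.5226 0.0098 0.1866]
r 0.0499 phi 2.693 frad -2.54
```

Call:
jog_arm --hand '[0.01, 0.01, 0.01, 0.01, 0.01]' --pt "-0.0016 -0.0036 0" --pt "-0.0013 -0.0037 0" --pt "-0.001 -0.0038 0" --pt "-0.0007 -0.0039 0" --pt "-0.0004 -0.0039 0" --yaw '[0, 0, 0, 0, 0]'

```text
time_s: 16.68
position: [0.5178, -0.009, 0.1867]
tool_rot: [[-0.995, -0.103, 0.001], [-0.103, 0.995, 0.001], [-0.001, 0.001, -1.0]]
ft_force: [6.2, 2.3, -0.0]
grip_width: 0.0168
gripper_force: 39.4
```

```bash
python3 f.py 12;python3 - <<'E'
from h import *
import glob
fs=sorted(glob.glob('pics/f_*.png'),key=lambda s:float(s[7:-4]))
cs=[cv2.resize(cv2.imread(f)[110:210,195:265],None,fx=3.6,fy=5.5,interpolation=cv2.INTER_CUBIC) for f in fs[-3:]]
cv2.imwrite('pics/z6.png',np.hstack(cs))
E
```

```text
17.275 F [ 5.11 -1.17 -0.45] sd [0.44 0.54 0.54] pos [ 0.5177 -0.0093  0.1867]
r 0.0498 phi 3.091 frad -5.17
```

View pics/z6.png

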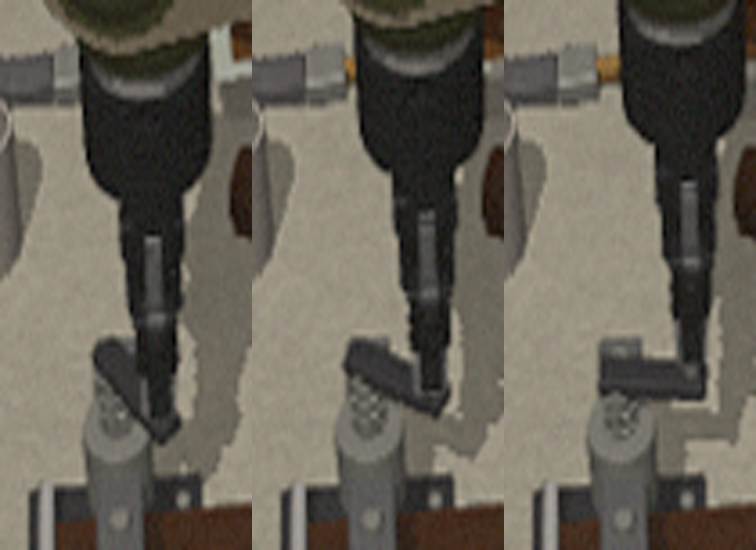

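The third panel shows the crank arm clearly lower, with much less screw visible under it, and Fz fell by 0.8 N. The drop is therefore between phi 2.70 and 3.09, about 2.89. Next is the forward turn of 6.28 + 0.2 rad.

```bash
python3 - <<'E'
import numpy as np
a=3.09-np.arange(0,41)*6.47/40
P=.05*np.c_[np.cos(a),np.sin(a)];P=P.round(4);D=np.diff(P,axis=0).round(4)
for i in range(0,40,5): print(i,a[i+5].round(3),P[i+5]+[.5675,-.0118],[[float(x),float(y),0] for x,y in D[i:i+5]])
E
```

```text
0 2.281 [0.5349 0.0261] [[0.001, 0.008, 0], [0.0024, 0.0077, 0], [0.0035, 0.0073, 0], [0.0047, 0.0066, 0], [0.0057, 0.0057, 0]]
5 1.472 [0.5724 0.038 ] [[0.0065, 0.0048, 0], [0.0072, 0.0036, 0], [0.0077, 0.0024, 0], [0.008, 0.0012, 0], [0.0081, -0.0001, 0]]
10 0.664 [0.6069 0.019 ] [[0.008, -0.0015, 0], [0.0076, -0.0027, 0], [0.007, -0.0039, 0], [0.0064, -0.005, 0], [0.0055, -0.0059, 0]]
15 -0.145 [ 0.617 -0.019] [[0.0044, -0.0067, 0], [0.0033, -0.0074, 0], [0.0021, -0.0078, 0], [0.0008, -0.0081, 0], [-0.0005, -0.008, 0]]
20 -0.954 [ 0.5964 -0.0526] [[-0.0018, -0.0079, 0], [-0.0031, -0.0075, 0], [-0.0042, -0.0069, 0], [-0.0053, -0.0061, 0], [-0.0062, -0.0052, 0]]
25 -1.763 [ 0.558  -0.0609] [[-0.0069, -0.0041, 0], [-0.0075, -0.003, 0], [-0.0079, -0.0017, 0], [-0.0081, -0.0004, 0], [-0.008, 0.0009, 0]]
30 -2.571 [ 0.5254 -0.0388] [[-0.0078, 0.0022, 0], [-0.0073, 0.0034, 0], [-0.0067, 0.0045, 0], [-0.0059, 0.0056, 0], [-0.0049, 0.0064, 0]]
35 -3.38 [0.5189 0.    ] [[-0.0038, 0.0071, 0], [-0.0026, 0.0077, 0], [-0.0013, 0.008, 0], [-0.0001, 0.008, 0], [0.0013, 0.008, 0]]
```

Call:
jog_arm --hand '[0.01, 0.01, 0.01, 0.01, 0.01]' --pt "0.001 0.008 0" --pt "0.0024 0.0077 0" --pt "0.0035 0.0073 0" --pt "0.0047 0.0066 0" --pt "0.0057 0.0057 0" --yaw '[0, 0, 0, 0, 0]'

```text
time_s: 17.9
position: [0.5348, 0.0267, 0.1865]
tool_rot: [[-0.995, -0.103, -0.001], [-0.103, 0.995, -0.0], [0.001, -0.0, -1.0]]
ft_force: [1.2, -4.6, 0.0]
grip_width: 0.0168
gripper_force: 39.4
```

Call:
jog_arm --hand '[0.01, 0.01, 0.01, 0.01, 0.01]' --pt "0.0065 0.0048 0" --pt "0.0072 0.0036 0" --pt "0.0077 0.0024 0" --pt "0.008 0.0012 0" --pt "0.0081 -0.0001 0" --yaw '[0, 0, 0, 0, 0]'

```text
time_s: 18.52
position: [0.5726, 0.0387, 0.1865]
tool_rot: [[-0.995, -0.103, -0.001], [-0.103, 0.995, 0.001], [0.001, 0.001, -1.0]]
ft_force: [-1.2, 0.1, -0.0]
grip_width: 0.0169
gripper_force: 39.4
```

Call:
jog_arm --hand '[0.01, 0.01, 0.01, 0.01, 0.01]' --pt "0.008 -0.0015 0" --pt "0.0076 -0.0027 0" --pt "0.007 -0.0039 0" --pt "0.0064 -0.005 0" --pt "0.0055 -0.0059 0" --yaw '[0, 0, 0, 0, 0]'

```text
time_s: 19.15
position: [0.6077, 0.0189, 0.1868]
tool_rot: [[-0.995, -0.103, 0.001], [-0.103, 0.995, 0.0], [-0.001, 0.0, -1.0]]
ft_force: [2.3, 5.0, -0.3]
grip_width: 0.0168
gripper_force: 39.5
```

Call:
jog_arm --hand '[0.01, 0.01, 0.01, 0.01, 0.01]' --pt "0.0044 -0.0067 0" --pt "0.0033 -0.0074 0" --pt "0.0021 -0.0078 0" --pt "0.0008 -0.0081 0" --pt "-0.0005 -0.008 0" --yaw '[0, 0, 0, 0, 0]'

```text
time_s: 19.77
position: [0.6171, -0.0197, 0.1867]
tool_rot: [[-0.995, -0.103, 0.001], [-0.103, 0.995, -0.001], [-0.001, -0.001, -1.0]]
ft_force: [3.9, 1.6, -0.9]
grip_width: 0.0169
gripper_force: 39.4
```

Call:
jog_arm --hand '[0.01, 0.01, 0.01, 0.01, 0.01]' --pt "-0.0018 -0.0079 0" --pt "-0.0031 -0.0075 0" --pt "-0.0042 -0.0069 0" --pt "-0.0053 -0.0061 0" --pt "-0.0062 -0.0052 0" --yaw '[0, 0, 0, 0, 0]'

```text
time_s: 20.4
position: [0.5957, -0.0528, 0.1866]
tool_rot: [[-0.995, -0.103, -0.001], [-0.103, 0.995, -0.0], [0.001, 0.0, -1.0]]
ft_force: [1.3, 0.7, -1.0]
grip_width: 0.0167
gripper_force: 39.5
```

Call:
jog_arm --hand '[0.01, 0.01, 0.01, 0.01, 0.01]' --pt "-0.0069 -0.0041 0" --pt "-0.0075 -0.003 0" --pt "-0.0079 -0.0017 0" --pt "-0.0081 -0.0004 0" --pt "-0.008 0.0009 0" --yaw '[0, 0, 0, 0, 0]'

```text
time_s: 21.02
position: [0.5574, -0.0604, 0.1867]
tool_rot: [[-0.995, -0.103, 0.0], [-0.103, 0.995, 0.0], [-0.0, 0.0, -1.0]]
ft_force: [2.6, 2.5, -1.3]
grip_width: 0.017
gripper_force: 39.4
```

Call:
jog_arm --hand '[0.01, 0.01, 0.01, 0.01, 0.01]' --pt "-0.0078 0.0022 0" --pt "-0.0073 0.0034 0" --pt "-0.0067 0.0045 0" --pt "-0.0059 0.0056 0" --pt "-0.0049 0.0064 0" --yaw '[0, 0, 0, 0, 0]'

```text
time_s: 21.65
position: [0.5255, -0.0385, 0.1869]
tool_rot: [[-0.995, -0.103, 0.002], [-0.103, 0.995, -0.001], [-0.002, -0.001, -1.0]]
ft_force: [5.1, 1.8, -2.0]
grip_width: 0.0171
gripper_force: 39.4
```

Call:
jog_arm --hand '[0.01, 0.01, 0.01, 0.01, 0.01]' --pt "-0.0038 0.0071 0" --pt "-0.0026 0.0077 0" --pt "-0.0013 0.008 0" --pt "-0.0001 0.008 0" --pt "0.0013 0.008 0" --yaw '[0, 0, 0, 0, 0]'

```text
time_s: 22.28
position: [0.519, 0.0003, 0.1867]
tool_rot: [[-0.995, -0.103, 0.0], [-0.103, 0.995, -0.001], [-0.0, -0.001, -1.0]]
ft_force: [5.0, -3.1, -1.7]
grip_width: 0.0168
gripper_force: 39.5
```

Call:
jog_arm --hand '[0.01, 0.01, 0.01, 0.01, 0.01]' --pt "0 0 0" --pt "0 0 0" --pt "0 0 0" --pt "0 0 0" --pt "0 0 0" --yaw '[0, 0, 0, 0, 0]'

```text
time_s: 22.9
position: [0.5191, 0.0006, 0.1866]
tool_rot: [[-0.995, -0.103, 0.0], [-0.103, 0.995, 0.0], [-0.001, 0.0, -1.0]]
ft_force: [5.6, 0.5, -1.2]
grip_width: 0.0171
gripper_force: 39.4
```

```bash
python3 f.py 8;python3 - <<'E'
from h import *
import glob
fs=sorted(glob.glob('pics/f_*.png'),key=lambda s:float(s[7:-4]))
cs=[cv2.resize(cv2.imread(f)[110:250,195:275],None,fx=3.2,fy=4.2,interpolation=cv2.INTER_CUBIC) for f in fs[-3:]]
cv2.imwrite('pics/z7.png',np.hstack(cs))
E
```

```text
23.3 F [ 5.18  0.6  -1.03] sd [0.39 0.34 0.43] pos [0.5191 0.0006 0.1866]
r 0.05 phi 2.89 frad -4.87
```

View pics/z7.png

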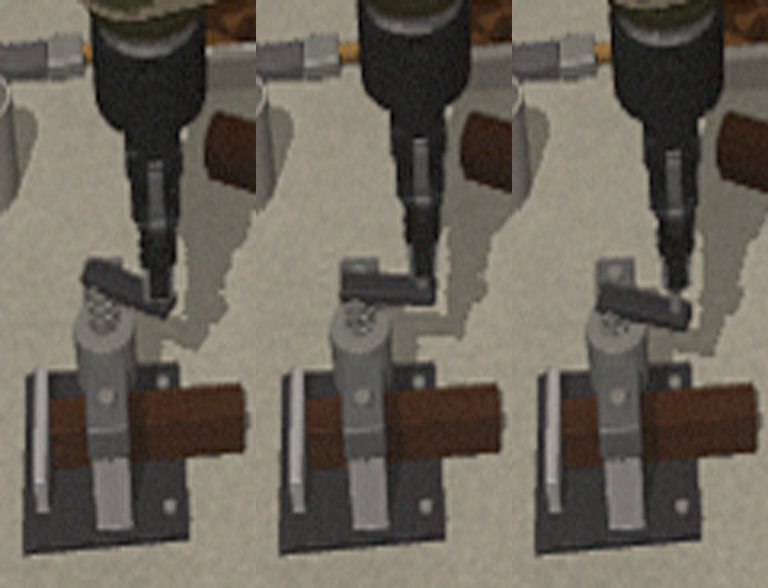

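The final panel shows the crank arm lower again by about one pitch, at nearly the same angle. The stick hasn't moved and the handle is held with 39 N. Handing in.

```bash
python3 -c "
from rig import env
print(env.close_job())"
```

```text
the job is handed in; nothing more can be done
None
```

I handed the job in at about 23 s, and no verdict came back: the stick lies centred on the bed about 2 mm short of the stop and released, the screw dropped after about 3.3 rad backward and was turned forward one turn (within about 0.2 rad), and the handle is held still at 39 N.

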